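# Press a dowel home with the ratchet bar clamp, then release and open it

### The job

Pump the lever of the bar clamp on the bench until its jaw has pressed the dowel to the bottom of its hole and you feel it go solid; squeeze it there firmly for a moment (about 20 N at the jaw, never over 45 N) with the lever. Then press the release tab down and, keeping it down, slide the clamp head all the way back to its stop, leaving the block on the clamp.

Things in the scene. Friction and masses are not known exactly. Their poses are not given: they have to be found in the camera images.
- clamp: bar clamp lying fixed on the bench: dark steel bar 270 mm long, 16 mm wide, with a row of steel ratchet teeth on top (6 mm pitch). Origin on the bench under the bar; +x runs along the bar from the sliding head towards the fixed grey end jaw, z up. The rubber face of the end jaw is at x = 67 mm. A flat bed (top at z = 28 mm, x = -1 to 69 mm) in front of the end jaw carries the work
- head (a joint): how far the grey sliding head stands from its back stop, in m: 0 = fully back (open), grows towards the end jaw, up to 0.10. The ratchet lets the head go forward with about 5 N of drag and blocks it backwards unless the release tab is down; then it slides back with about 3 N of drag and stays where it is left
- jaw: the moving jaw, a plate 50 mm wide and 30 mm high with a rubber pad on the front of the head. Origin at the centre of the pad's front face, 45 mm above the bench, +x towards the end jaw. At joint head = 0 this face is at x = -44 mm of the clamp
- pump (a joint): angle of the pump lever in rad: 0 = up (rest), 0.45 = down, where it stops hard (that is not the dowel going solid). A full stroke carries the head 12 mm (two teeth), the first perhaps less; let the lever rise fully between strokes. Felt at the paddle  spring 2.5 to 5 N, drag 2 N, plus 0.4 times the jaw force, so 20 N at the jaw is about 15 N at the paddle
- pump_pad (a point): centre of the top face of the pump lever's black paddle, which points away from the end jaw (paddle 60 mm along the bar, 30 mm wide). About 99 mm above the bench when up, 36 mm lower when fully down. It travels forward with the head during a stroke, so a finger pressing it should go along. The lever's hinge is 80 mm from it, towards the end jaw
- release (a joint): angle of the release tab in rad: 0 = up (rest), 0.32 = fully down; above about 0.25 the ratchet is wholly free. It is linked to the ratchet catch, so it twitches up to 0.1 rad while pumping. It needs about 3 to 8 N
- release_pad (a point): pressing point on top of the release tab, a bare steel plate on the head (36 mm along the bar, 34 mm wide; the point is 22 mm from its hinge, 86 mm above the bench when up, 7 mm lower when down). 25 mm behind it, away from the end jaw, is the face of an upright grey ridge of the head (40 mm wide, top at 106 mm): a fingertip holding the tab down can push the head back by it
- block: pine block 28 x 70 x 28 mm lying loose on the bed, 0 to 7 mm short of the end jaw. Origin at the centre of its underside; x towards the end jaw, as the clamp's. The dowel stands out of the middle of its -x face, 14 mm above its underside
- dowel: wooden dowel, 10 mm thick, tight in a blind hole in the block. Origin at the centre of its free end, which faces the moving jaw; 22 to 32 mm proud of the block at first, 12 to 19 mm when it is at the bottom (hole depth not known). Pushing it in takes about 8 N at the jaw; at the bottom it goes solid and the force climbs at about 5 to 15 N per mm of head travel

How it is judged:
On the way:
1. the jaw squeezes the dowel at the bottom of its hole with more than 14 N for 0.3 s, by the pump lever (contact force between jaw and dowel above 14 N and value of joint pump above 0.03 rad), for 0.3 s.
At the end, for the whole second after the job is handed in: The head is back within 6 mm of its stop, pump lever and release tab are up, the dowel is home (less than 20.5 mm proud), and the block lies flat and at rest on the bed, its centre 35 to 60 mm along the clamp and within 20 mm of the bar's middle (value of joint head below 0.006 m and value of joint pump below 0.06 rad and value of joint release below 0.15 rad and x of dowel in the frame of block above -0.0345 m and x of block in the frame of clamp between 0.035 and 0.06 m and y of block in the frame of clamp between -0.02 and 0.02 m and angle between block's own z axis and vertical below 0.15 rad and linear speed of block below 0.02 m/s and velocity of joint head below 0.01 m/s); the robot touches nothing.
It fails at once if the jaw presses the dowel with more than 45 N (contact force between jaw and dowel above 45 N).
It fails at once if the block is tipped over (angle between block's own z axis and vertical above 0.5 rad).
It also fails if it takes over 72 s, if anything falls off the work surface, if the arm or the gripper's body presses on something with over 40 N, if the wrist force passes 120 N, or if a joint passes its speed limit or range.

### The arm

A 6-joint arm with a two-finger parallel gripper is mounted at the origin on a cart in front of the work surface, level with it; the furniture and walls round the work are solid. World frame = base frame: x ahead of the robot, y to its left, z up, the work surface at z = 0. Lengths are in m, angles in rad, forces in N, time in s.
With the tool pointing down it reaches from about 0.375 to 0.9 m from the base axis. Payload 3.1 kg.
Tool frame: the origin (TCP) lies on the centre line of the jaws, within the pads' length; the fingertips stand 8 mm ahead of it and the grasp point (between the pads) lies 11 mm behind it; z points along the fingers, y is the direction in which the jaws open and shut (so a half turn about z gives the same grasp; the last joint's range is limited). The gripper opens to 85 mm and grips with 20 to 120 N. Pads are 22 mm wide; open, the fingers measure 114 mm over their backs; the gripper's body (76 mm by 85 mm) begins 54 mm behind the grasp point. The pads swing forward as they close: fully open they stand 13 mm farther back than shut.
Start: joints at [1.079, 0.527, 1.433, -0, 1.181, -0.178], TCP at [0.192, 0.595, 0.239] pointing down, gripper open.
Joint ranges: [-3.08, 3.08], [-0.75, 2.2], [0.22, 2.44], [-1.43, 4.57], [0, 2.65], [-2.85, 2.85]. Speed limits (rad/s): [2.79, 2.79, 3.14, 3.14, 3.14, 3.14].

### API

Orientations are given as [roll, pitch, yaw] about the fixed x, y, z axes, in that order (R = Rz(yaw) Ry(pitch) Rx(roll)).
In Python, from bench import robot gives the robot as it stands.
- The arm moves only by the tool step_arm, never from a script. Its argument "plan" is a list of rows, each a list of 5 numbers: the closure in counts, from 0 (fully open) to 255 (shut), then the shift along the world's x, y, z in m, then the turn about the world's z in degrees. A call has 1 to 5 rows; each row shifts and turns the commanded pose from where the row before left it; what a row does not reach is not made up. A row lasts 1/12 s, in which the tool goes at most 41.7 mm and 7.16 degrees, less where a joint would pass 70% of its speed; a pose out of reach is approached as far as the arm can. A call is refused whole if a number of a shift passes 0.0417 or a number of a turn 7.16, either way. A call with a gripper value outside its range is refused whole. The fingers move at their own pace and stop on an object; "squeeze" is the grip in N (left out, the last holds). Time passes only in rows, so rows that do not move let the fingers close. It gives the time, the measured TCP pose, the force and the opening at its end, in the units of the state.
- robot.get_state(): the state, without advancing time (a new reading comes with each control period).
- robot.capture(name): name is "scene" or "side" or "wrist"; returns a dict with "img" (480x640x3 uint8, red, green, blue), "range_z" (480x640 float32, m along the optical axis (not along the pixel's ray), 0 where there is no reading), "vertical_fov" (degrees; the focal length in pixels is half the picture's height over the tangent of half this angle, whatever the lens; pixels are square), "cx", "cy" (the principal point, pixels), "world_from_camera" (4x4, takes a point from camera to world coordinates); the wrist camera has in their place "tool_from_camera" (4x4, takes a point from camera to tool coordinates, whose origin is the TCP and whose axes are the flange's). Camera axes: x right, y down, z forward; pixel columns grow to the right and rows downward; lengths in m; the calibration is good to about 2 mm. A picture is of the moment at which its call begins: read the wrist's pose just before it.
- robot.hand_in(): hands the job in, once; it reports no verdict.
The state is a dict: "t": time; "qpos": joint angles; "qvel": joint speeds; "tau": joint torques, N m; "tcp_pos": TCP position; "ee_rot": TCP orientation; "wrist_force": force on the tool from outside, world axes, zero at the start; "ft_torque": the same for the moment, N m; "width": finger opening in m.
Only numpy, scipy, OpenCV 4.12 (cv2) and the standard library are available. Lean on these libraries where they do the work, as an engineer would, in place of code of your own. Each camera call takes 0.05 s, during which the arm holds its last target.

## Working session

There is one attempt and no reset: what is moved stays moved. The work goes in short steps, Python scripts to look and compute and a tool call to move; the robot and the scene stay as the last step left them, time stands still between calls to the robot, and variables do not carry over. Pictures are saved under pics/ and viewed, and the job is handed in when it is done.

Besides the shell and the picture viewer there is one more tool, called after ">>>" in YAML: its name, and indented under it one key for each argument. step_arm: Moves the arm, as the interface text tells. Its arguments: {"type":"object","properties":{"plan":{"type":"array","items":{"type":"array","items":{"type":"number"}}},"squeeze":{"type":"number"}},"required":["plan"]}

```bash
ls; mkdir -p pics; python3 - <<'E'
from bench import robot
import cv2,numpy as np
s=robot.get_state();print(s)
for n in ["scene","side","wrist"]:
    c=robot.capture(n);cv2.imwrite(f"pics/{n}0.png",c["img"][:,:,::-1]);np.savez(f"pics/{n}0.npz",**c)
    print(n,c["vertical_fov"],c["cx"],c["cy"]);print(c.get("world_from_camera",c.get("tool_from_camera")))
E
```

```text
pics
{'t': 0.0, 'qpos': array([ 1.07950465e+00,  5.28503418e-01,  1.43390734e+00, -3.43180870e-05,
        1.18143597e+00, -1.78522868e-01]), 'qvel': array([ 0.00052095, -0.00076734, -0.00039186,  0.00089393,  0.00164637,
       -0.00089366]), 'tau': array([-1.29427804e-03, -4.42353702e+01, -1.78023684e+01, -3.60740414e-04,
        8.31563899e-03, -7.21326103e-06]), 'tcp_pos': array([0.19196064, 0.59403957, 0.23830914]), 'ee_rot': array([-3.13936876e+00, -3.69054767e-04,  2.82883650e+00]), 'wrist_force': array([0.04644175, 0.36116487, 0.30977895]), 'ft_torque': array([-0.032736  ,  0.0541132 ,  0.04097527]), 'width': 0.08525534562844474}
scene 52.392828773673095 318.72212910042 243.34264754187882
[[ 0.78827696 -0.3820658   0.48233303  0.03049986]
 [-0.61531302 -0.48556356  0.62098142 -0.66040801]
 [-0.00305242 -0.78629114 -0.61784863  0.61652168]
 [ 0.          0.          0.          1.        ]]
side 48.84389576991004 319.35316088864323 230.54641183283573
[[-0.92455676 -0.17926119  0.3362443   0.19235856]
 [-0.38034037  0.48776669 -0.78576387  0.5211538 ]
 [-0.02315181 -0.85437058 -0.51914826  0.54041294]
 [ 0.          0.          0.          1.        ]]
wrist 66.93803432240031 315.63294889568056 243.12980885600768
[[ 2.05467561e-04 -9.49688773e-01 -3.13195134e-01  8.00160259e-02]
 [ 9.99999969e-01  2.38664831e-04 -6.76567202e-05  4.80786534e-04]
 [ 1.39001491e-04 -3.13195111e-01  9.49688793e-01 -1.34701261e-01]
 [ 0.00000000e+00  0.00000000e+00  0.00000000e+00  1.00000000e+00]]
```

View pics/scene0.png

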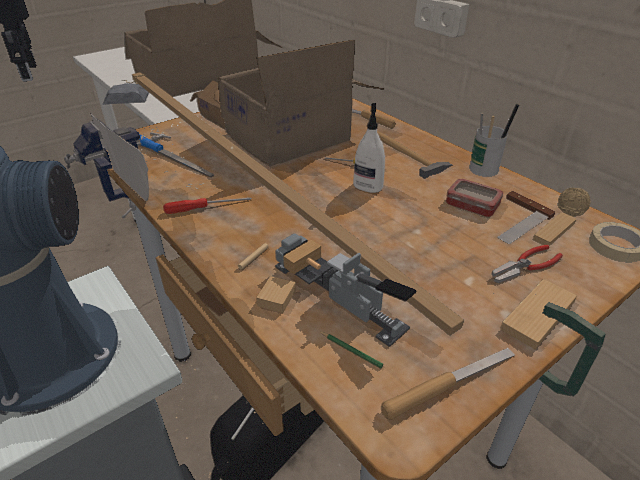

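View pics/side0.png

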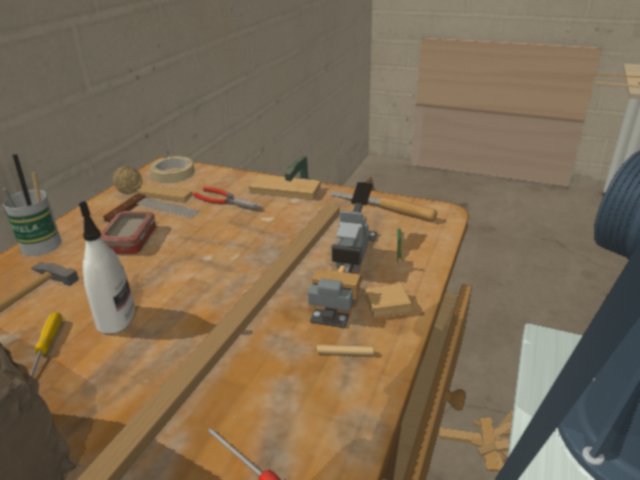

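View pics/wrist0.png

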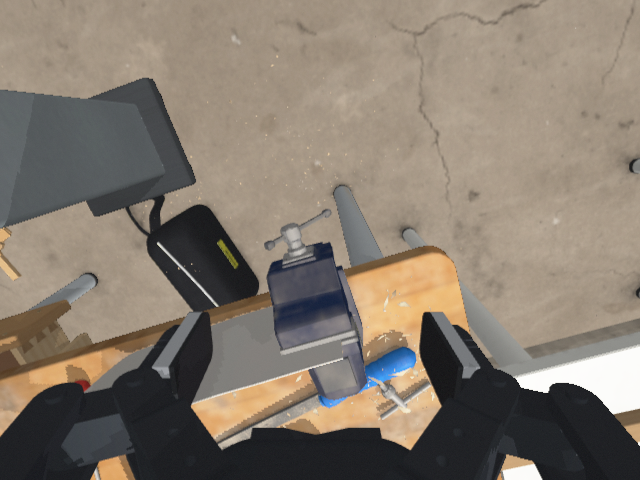

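The scene view shows the clamp around pixels (275-410, 235-345), with the black paddle at about (390, 288) and the end jaw at (290, 245). I'll measure it with depth.

```bash
cat > h.py <<'E'
import numpy as np,cv2
from scipy.spatial.transform import Rotation as R
def cloud(c,T=None):
    z=c["range_z"];h,w=z.shape;f=h/2/np.tan(np.radians(float(c["vertical_fov"]))/2)
    u,v=np.meshgrid(np.arange(w),np.arange(h))
    P=np.stack([(u-c["cx"])/f*z,(v-c["cy"])/f*z,z],-1)
    if T is None:T=c["world_from_camera"]
    return P@T[:3,:3].T+T[:3,3]
def toolT(s):
    T=np.eye(4);T[:3,:3]=R.from_euler('xyz',s["ee_rot"]).as_matrix();T[:3,3]=s["tcp_pos"];return T
E
python3 - <<'E'
from h import *
c=dict(np.load("pics/scene0.npz"));P=cloud(c)
im=c["img"][:,:,::-1]
cv2.imwrite("pics/crop0.png",cv2.resize(im[220:360,220:440],None,fx=3.6,fy=3.6,interpolation=2))
for u,v in [(390,288),(412,290),(350,262),(345,275),(290,242),(300,252),(385,318),(400,335),(313,263),(360,295),(330,185),(270,270)]:
    print(u,v,P[v,u].round(4))
g=im.max(2).astype(int);m=(g<35);m[:270]=0;m[310:]=0;m[:,:360]=0;m[:,420:]=0
q=P[m];q=q[(q[:,2]>.07)&(q[:,2]<.13)]
print(len(q),q.mean(0),q.min(0),q.max(0))
print(cv2.minAreaRect((q[:,:2]*1000).astype(np.float32)))
E
```

```text
390 288 [ 0.4528 -0.2951  0.0983]
412 290 [ 0.4702 -0.3236  0.1052]
350 262 [ 0.4406 -0.2149  0.1036]
345 275 [ 0.4274 -0.2188  0.0855]
290 242 [ 0.4198 -0.0737  0.0681]
300 252 [ 0.4255 -0.0963  0.0562]
385 318 [ 0.4557 -0.2895  0.025 ]
400 335 [ 0.4642 -0.3185  0.0033]
313 263 [ 0.4312 -0.1276  0.0479]
360 295 [ 0.4376 -0.2462  0.0551]
330 185 [0.6717 0.12   0.0016]
270 270 [ 0.388  -0.0477 -0.0005]
379 [ 0.45602795 -0.30376284  0.09985408] [ 0.44016957 -0.33060493  0.08187858] [ 0.47530946 -0.24858692  0.1068296 ]
((455.8688049316406, -288.8604736328125), (30.00330924987793, 82.77159118652344), 7.185302734375)
```

View pics/crop0.png

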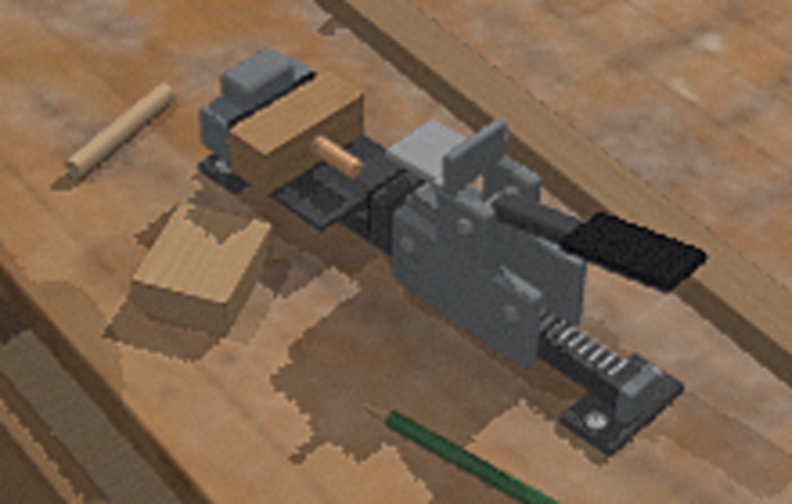

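>>> step_arm:
  plan:
    - [255,0.03,-0.028,0.01,-6.5]
    - [255,0.03,-0.028,0,-6.5]
    - [255,0.03,-0.028,0,-6.5]
    - [255,0.03,-0.028,0,-6.5]
    - [255,0.03,-0.028,0,-6.5]

```text
t: 0.57
tcp_pos: [0.3427, 0.4536, 0.249]
ee_rot: [-3.141, 0.0, 2.257]
wrist_force: [0.2, 0.9, -0.5]
width: 0.0252
```

>>> step_arm:
  plan:
    - [255,0.02,-0.036,0,-6.5]
    - [255,0.02,-0.036,0,-6.5]
    - [255,0.02,-0.036,0,-6.5]
    - [255,0.02,-0.036,0,-6.5]
    - [255,0.02,-0.036,0,-6.3]

```text
t: 0.98
tcp_pos: [0.4423, 0.2732, 0.249]
ee_rot: [-3.141, 0.0, 1.692]
wrist_force: [1.1, 1.2, -0.3]
width: -0.0003
```

>>> step_arm:
  plan:
    - [255,0.003,-0.04,0,0]
    - [255,0.003,-0.04,0,0]
    - [255,0.003,-0.04,0,0]
    - [255,0.003,-0.04,0,0]
    - [255,0.0,-0.04,0,0]

```text
t: 1.4
tcp_pos: [0.4541, 0.0731, 0.2492]
ee_rot: [3.141, 0.0, 1.698]
wrist_force: [0.0, 0.7, -0.7]
width: -0.0002
```

>>> step_arm:
  plan:
    - [255,0,-0.04,0,0]
    - [255,0,-0.04,0,0]
    - [255,0,-0.04,0,0]
    - [255,0,-0.04,0,0]
    - [255,0,-0.04,0,0]

```text
t: 1.82
tcp_pos: [0.4533, -0.1268, 0.2492]
ee_rot: [-3.142, -0.0, 1.698]
wrist_force: [0.5, -0.4, 0.7]
width: 0.0001
```

>>> step_arm:
  plan:
    - [255,0,-0.04,0,0]
    - [255,0,-0.04,0,0]
    - [255,0,-0.04,0,0]
    - [255,0,0,0,0]
    - [255,0,0,0,0]

```text
t: 2.23
tcp_pos: [0.4537, -0.2472, 0.2488]
ee_rot: [3.142, -0.0, 1.694]
wrist_force: [-0.8, -0.0, 0.7]
width: 0.0001
```

```bash
python3 - <<'E'
from bench import robot
from h import *
s=robot.get_state();print(s["tcp_pos"],np.degrees(s["ee_rot"]),s["t"],s["wrist_force"],s["width"])
c=robot.capture("wrist");cv2.imwrite("pics/wrist1.png",c["img"][:,:,::-1]);np.savez("pics/wrist1.npz",T=toolT(s)@c["tool_from_camera"],**c)
E
```

```text
[ 0.45366235 -0.24723906  0.24882045] [ 1.79998287e+02 -7.93536259e-03  9.70366719e+01] 2.2333 [-0.817681   -0.0417534   0.71587136] 6.146016616565865e-05
```

View pics/wrist1.png

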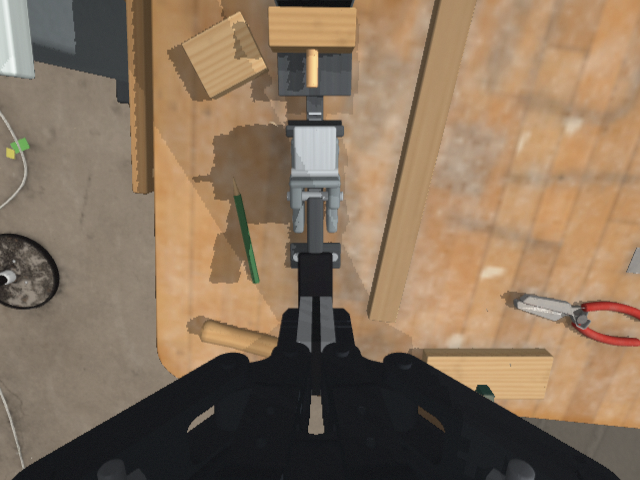

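The wrist view is well aligned: block at (313, 28), dowel end (313, 86), jaw (315, 128), release tab (315, 150), ridge (315, 183), and the paddle at (315, 275), partly under the fingers.

```bash
python3 - <<'E'
from h import *
c=dict(np.load("pics/wrist1.npz"));P=cloud(c,c["T"])
for n,(u,v) in dict(blkL=(275,28),blkR=(350,28),blkfront=(300,46),dowelend=(313,84),jaw=(315,128),tab0=(315,136),tab=(315,150),tab2=(315,172),ridge=(315,179),ridgeL=(292,180),ridgeR=(338,180),lever=(315,215),lever2=(315,240),pad0=(315,256),padL=(301,270),padR=(331,270),pad=(315,285),footL=(296,256),footR=(337,256)).items():
    print(n,u,v,P[v,u].round(4))
ys=P[:,315];
for v in range(110,300,6): print(v,ys[v].round(4))
# paddle from scene
c=dict(np.load("pics/scene0.npz"));P=cloud(c);im=c["img"]
g=im.max(2).astype(int);m=(g<45);m[:270]=0;m[310:]=0;m[:,:360]=0;m[:,420:]=0
q=P[m];q=q[(q[:,2]>.09)&(q[:,2]<.13)]
r=cv2.minAreaRect((q[:,:2]*1000).astype(np.float32));print(r,cv2.boxPoints(r))
E
```

```text
blkL 275 28 [ 0.4033 -0.0993  0.0547]
blkR 350 28 [ 0.4627 -0.092   0.0551]
blkfront 300 46 [ 0.4245 -0.1096  0.0546]
dowelend 313 84 [ 0.4382 -0.1356  0.0461]
jaw 315 128 [ 0.4443 -0.1706  0.0827]
tab0 315 136 [ 0.445  -0.1765  0.0857]
tab 315 150 [ 0.4463 -0.1872  0.0843]
tab2 315 172 [ 0.4484 -0.2041  0.0872]
ridge 315 179 [ 0.4489 -0.208   0.0987]
ridgeL 292 180 [ 0.4314 -0.2103  0.1035]
ridgeR 338 180 [ 0.4666 -0.2062  0.1018]
lever 315 215 [ 0.4529 -0.2401  0.0846]
lever2 315 240 [ 0.4554 -0.2608  0.0887]
pad0 315 256 [ 0.457  -0.274   0.0922]
padL 301 270 [ 0.4465 -0.2868  0.0958]
padR 331 270 [ 0.472  -0.2838  0.0955]
pad 315 285 [ 0.4599 -0.2971  0.1004]
footL 296 256 [ 0.44   -0.3071  0.0088]
footR 337 256 [ 0.4847 -0.3014  0.0092]
110 [ 0.4423 -0.1552  0.0191]
116 [ 0.443  -0.1605  0.0205]
122 [ 0.4437 -0.166   0.0591]
128 [ 0.4443 -0.1706  0.0827]
134 [ 0.4448 -0.175   0.0845]
140 [ 0.4454 -0.1796  0.0843]
146 [ 0.446  -0.1841  0.0855]
152 [ 0.4465 -0.1887  0.0856]
158 [ 0.4471 -0.1933  0.0859]
164 [ 0.4477 -0.1981  0.0844]
170 [ 0.4482 -0.2027  0.0862]
176 [ 0.4488 -0.2074  0.0862]
182 [ 0.4491 -0.2094  0.105 ]
188 [ 0.4513 -0.228   0.0214]
194 [ 0.4508 -0.2234  0.0789]
200 [ 0.4514 -0.228   0.0814]
206 [ 0.452  -0.2328  0.083 ]
212 [ 0.4526 -0.2382  0.082 ]
218 [ 0.4532 -0.2428  0.0841]
224 [ 0.4538 -0.2479  0.0847]
230 [ 0.4544 -0.253   0.0854]
236 [ 0.455  -0.2577  0.0875]
242 [ 0.4557 -0.2632  0.0868]
248 [ 0.4563 -0.2678  0.0892]
254 [ 0.4568 -0.2719  0.0929]
260 [ 0.4574 -0.2769  0.094 ]
266 [ 0.458  -0.2821  0.0948]
272 [ 0.4586 -0.287   0.0962]
278 [ 0.4593 -0.292   0.0974]
284 [ 0.4599 -0.2969  0.0989]
290 [ 0.4605 -0.3024  0.0991]
296 [ 0.4612 -0.3074  0.1005]
((458.07159423828125, -301.0728454589844), (31.130149841308594, 58.125160217285156), 8.849112510681152) [[ 438.221   -274.7506 ]
 [ 447.1626  -332.1839 ]
 [ 477.92218 -327.39508]
 [ 468.9806  -269.9618 ]]
```

>>> step_arm:
  plan:
    - [255,0.0055,-0.03,-0.03,0]
    - [255,0,-0.023,-0.035,0]
    - [255,0,0,-0.035,0]
    - [255,0,0,-0.03,0]
    - [255,0,0,0,0]

```text
t: 2.7
tcp_pos: [0.4559, -0.2924, 0.1148]
ee_rot: [-3.133, -0.011, 1.699]
wrist_force: [0.5, 0.8, 0.7]
width: -0.0
```

>>> step_arm:
  plan:
    - [255,0,0,-0.005,0]
    - [255,0,0,-0.005,0]
    - [255,0,0,-0.003,0]
    - [255,0,0,0,0]

```text
t: 3.03
tcp_pos: [0.46, -0.297, 0.1083]
ee_rot: [3.14, 0.002, 1.699]
wrist_force: [-1.2, 1.1, -0.1]
width: 0.0003
```

>>> step_arm:
  plan:
    - [255,0,0,-0.005,0]
    - [255,-0.0002,0.0017,-0.005,0]
    - [255,-0.0002,0.0017,-0.005,0]
    - [255,-0.0002,0.0017,-0.005,0]

```text
t: 3.37
tcp_pos: [0.4599, -0.2932, 0.0879]
ee_rot: [3.139, 0.004, 1.698]
wrist_force: [0.9, -2.7, 5.2]
width: -0.0001
```

>>> step_arm:
  plan:
    - [255,-0.0002,0.0017,-0.004,0]
    - [255,-0.0002,0.0017,-0.004,0]
    - [255,0,0.0015,-0.003,0]

```text
t: 3.62
tcp_pos: [0.4591, -0.2874, 0.0764]
ee_rot: [3.14, 0.001, 1.697]
wrist_force: [1.5, -1.2, 7.3]
width: -0.0
```

>>> step_arm:
  plan:
    - [255,0,0.0012,-0.003,0]
    - [255,0,0.001,-0.0015,0]
    - [255,0,0,0,0]

```text
t: 3.87
tcp_pos: [0.4593, -0.2865, 0.0742]
ee_rot: [3.139, 0.004, 1.699]
wrist_force: [-2.7, -1.5, 21.5]
width: -0.0002
```

```bash
cat > look.py <<'E'
import sys
from bench import robot
from h import *
n=sys.argv[1]
s=robot.get_state();print(s["tcp_pos"],s["t"],s["wrist_force"])
c=robot.capture("wrist");np.savez(f"pics/{n}.npz",T=toolT(s)@c["tool_from_camera"],**c)
d=robot.capture("scene");cv2.imwrite(f"pics/{n}.png",np.hstack([cv2.resize(c["img"][0:330,160:480],None,fx=1.2,fy=1.2),cv2.resize(d["img"][225:357,230:390],None,fx=2.5,fy=3,interpolation=2)])[:,:,::-1])
E
python3 look.py a1
```

```text
[ 0.45927213 -0.28649804  0.07421135] 3.8667 [-2.73858838 -1.48356709 21.52147943]
```

View pics/a1.png

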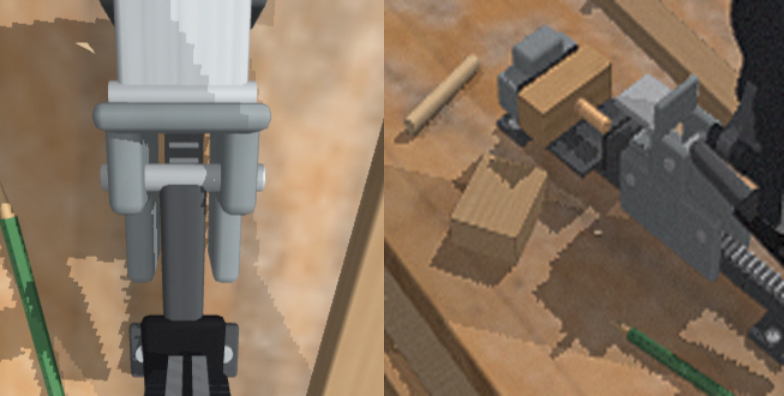

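```bash
cat > head.py <<'E'
import sys
from h import *
c=dict(np.load(f"pics/{sys.argv[1]}.npz"));P=cloud(c,c["T"]).reshape(-1,3)
d=np.array([-0.122,0.9925]);n=np.array([d[1],-d[0]])
o=np.array([0.449,-0.208])
s=(P[:,:2]-o)@d*1000; t=(P[:,:2]-o)@n*1000
k=(abs(t)<16)&(P[:,2]>.099)&(P[:,2]<.112)&(s>-15)&(s<60)
print("ridge top s",np.percentile(s[k],[2,50,98]).round(1),k.sum())
k=(abs(t)<12)&(P[:,2]>.06)&(P[:,2]<.095)&(s>0)&(s<100); print("tab/jaw front s",np.percentile(s[k],[98,99.5]).round(1))
k=(abs(t)<30)&(P[:,2]>.0515)&(P[:,2]<.058)&(s>60);
if k.sum(): print("block top s",np.percentile(s[k],[1,5,95]).round(1),"t",np.percentile(t[k],[1,99]))
k=(abs(t)<6)&(P[:,2]>.042)&(P[:,2]<.0505)&(s>40);
if k.sum(): print("dowel s",np.percentile(s[k],[1,5]).round(1))
E
for i in wrist1 a1; do python3 head.py $i; done
```

```text
ridge top s [-5.3 -2.1  0.1] 350
tab/jaw front s [38.5 39.1]
block top s [ 99.8 100.6 126.9] t [-29.38502205  29.46678811]
dowel s [70.9 72.4]
ridge top s [ 5.3  8.  11. ] 2907
tab/jaw front s [35.2 35.6]
```

>>> step_arm:
  plan:
    - [255,0,0,0.01,0]
    - [255,0,0,0.012,0]
    - [255,0,0,0.012,0]
    - [255,0,0,0.004,0]
    - [255,0,0,0,0]

```text
t: 4.38
tcp_pos: [0.4582, -0.2845, 0.11]
ee_rot: [3.141, 0.0, 1.698]
wrist_force: [-0.1, -0.1, -1.0]
width: 0.0001
```

>>> step_arm:
  plan:
    - [255,0,0,-0.006,0]
    - [255,-0.0002,0.0015,-0.007,0]
    - [255,-0.0002,0.0025,-0.007,0]
    - [255,-0.0003,0.0025,-0.007,0]
    - [255,-0.0003,0.0025,-0.005,0]

```text
t: 4.8
tcp_pos: [0.4573, -0.2753, 0.0765]
ee_rot: [3.141, -0.001, 1.697]
wrist_force: [1.3, 1.9, 7.4]
width: -0.0001
```

>>> step_arm:
  plan:
    - [255,0,0.002,-0.003,0]
    - [255,0,0.001,-0.0015,0]
    - [255,0,0,0,0]

```text
t: 5.05
tcp_pos: [0.4574, -0.274, 0.0744]
ee_rot: [3.141, 0.003, 1.699]
wrist_force: [-3.7, -0.8, 20.6]
width: 0.0003
```

>>> step_arm:
  plan:
    - [255,0,0,0.01,0]
    - [255,0,0,0.012,0]
    - [255,0,0,0.012,0]
    - [255,0,0,0.0035,0]
    - [255,0,0,0,0]

```text
t: 5.47
tcp_pos: [0.4571, -0.2726, 0.1102]
ee_rot: [-3.141, -0.0, 1.698]
wrist_force: [-0.3, -0.6, -0.6]
width: -0.0006
```

```bash
python3 look.py a2; python3 head.py a2
```

```text
[ 0.45709199 -0.27255838  0.11018729] 5.4667 [-0.2959953  -0.58719183 -0.56079421]
ridge top s [15.7 18.4 21.2] 1502
tab/jaw front s [59.2 60.1]
block top s [61.  61.7 65. ] t [-24.44674768  21.80133528]
```

View pics/a2.png

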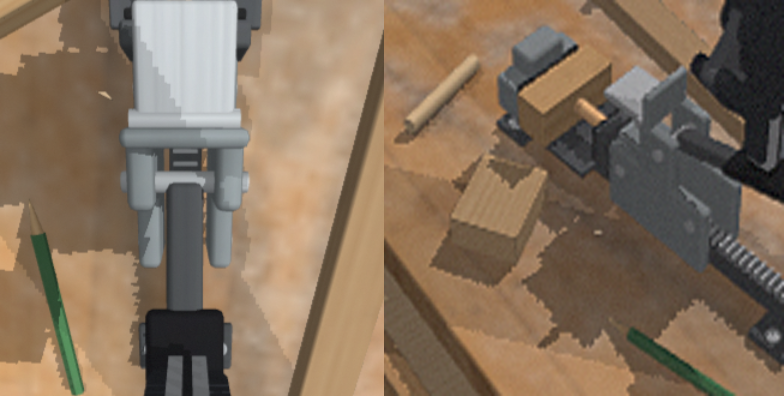

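>>> step_arm:
  plan:
    - [255,0,0,-0.006,0]
    - [255,-0.0002,0.0015,-0.006,0]
    - [255,-0.0002,0.002,-0.006,0]

```text
t: 5.82
tcp_pos: [0.457, -0.27, 0.092]
ee_rot: [3.141, 0.001, 1.698]
wrist_force: [0.0, -1.8, 4.2]
width: -0.0003
```

>>> step_arm:
  plan:
    - [255,-0.0002,0.002,-0.004,0]
    - [255,-0.0002,0.002,-0.004,0]

```text
t: 5.98
tcp_pos: [0.4567, -0.2665, 0.0843]
ee_rot: [3.141, 0.002, 1.699]
wrist_force: [-1.5, -4.1, 6.7]
width: 0.0002
```

>>> step_arm:
  plan:
    - [255,-0.0002,0.002,-0.004,0]
    - [255,-0.0002,0.001,-0.003,0]

```text
t: 6.15
tcp_pos: [0.4563, -0.2633, 0.0775]
ee_rot: [3.141, 0.002, 1.698]
wrist_force: [-1.9, -1.6, 9.8]
width: 0.0001
```

>>> step_arm:
  plan:
    - [255,0,0.001,-0.002,0]
    - [255,0,0,0,0]

```text
t: 6.32
tcp_pos: [0.4562, -0.262, 0.0756]
ee_rot: [3.141, 0.001, 1.698]
wrist_force: [-2.5, -3.2, 8.7]
width: 0.0002
```

>>> step_arm:
  plan:
    - [255,0,0.0005,-0.002,0]
    - [255,0,0,0,0]

```text
t: 6.48
tcp_pos: [0.4562, -0.2618, 0.0748]
ee_rot: [3.141, 0.002, 1.699]
wrist_force: [-4.0, -1.7, 15.9]
width: 0.0002
```

>>> step_arm:
  plan:
    - [255,0,0,0.01,0]
    - [255,0,0,0.012,0]
    - [255,0,0,0.012,0]
    - [255,0,0,0.004,0]
    - [255,0,0,0,0]

```text
t: 6.9
tcp_pos: [0.4561, -0.2605, 0.1118]
ee_rot: [3.141, -0.0, 1.698]
wrist_force: [-0.2, -0.2, 0.7]
width: 0.0002
```

```bash
python3 look.py a3; python3 head.py a3
```

```text
[ 0.45612816 -0.26054572  0.11177655] 6.9 [-0.15522735 -0.19635408  0.71245911]
ridge top s [27.7 30.5 33.3] 1485
tab/jaw front s [70.9 71.7]
block top s [61.2 63.2 76.8] t [-25.68243571  24.03366972]
dowel s [82.6 82.6]
```

View pics/a3.png

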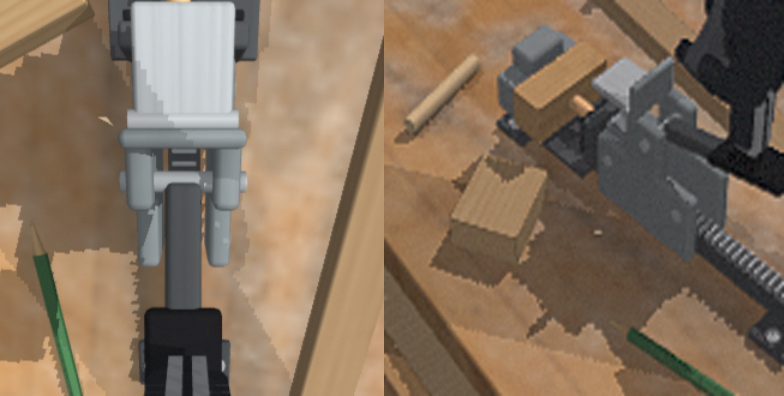

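>>> step_arm:
  plan:
    - [255,0,0,-0.007,0]
    - [255,-0.0002,0.0015,-0.006,0]
    - [255,0,0,0,0]

```text
t: 7.25
tcp_pos: [0.4562, -0.2599, 0.0976]
ee_rot: [3.141, 0.001, 1.698]
wrist_force: [-0.3, 0.0, 5.3]
width: 0.0001
```

>>> step_arm:
  plan:
    - [255,-0.0002,0.002,-0.004,0]
    - [255,-0.0002,0.001,-0.003,0]

```text
t: 7.42
tcp_pos: [0.4561, -0.258, 0.0914]
ee_rot: [3.14, 0.004, 1.698]
wrist_force: [-1.4, -4.4, 6.8]
width: 0.0002
```

>>> step_arm:
  plan:
    - [255,-0.0002,0.001,-0.003,0]
    - [255,-0.0002,0.001,-0.003,0]

```text
t: 7.58
tcp_pos: [0.4559, -0.2561, 0.0857]
ee_rot: [3.14, 0.004, 1.698]
wrist_force: [-1.8, -3.2, 10.9]
width: 0.0001
```

>>> step_arm:
  plan:
    - [255,-0.0002,0.001,-0.003,0]
    - [255,-0.0002,0.001,-0.003,0]

```text
t: 7.75
tcp_pos: [0.4554, -0.2532, 0.0799]
ee_rot: [3.14, 0.002, 1.697]
wrist_force: [0.3, 1.4, 9.4]
width: -0.0001
```

>>> step_arm:
  plan:
    - [255,-0.0002,0.001,-0.003,0]
    - [255,0,0.0005,-0.001,0]

```text
t: 7.92
tcp_pos: [0.4552, -0.2511, 0.0757]
ee_rot: [3.14, 0.001, 1.697]
wrist_force: [-0.1, 1.3, 13.3]
width: -0.0001
```

>>> step_arm:
  plan:
    - [255,0,0.0005,-0.0025,0]
    - [255,0,0,0,0]

```text
t: 8.08
tcp_pos: [0.4552, -0.2507, 0.0745]
ee_rot: [3.14, 0.001, 1.698]
wrist_force: [-1.2, 1.6, 20.7]
width: -0.0001
```

>>> step_arm:
  plan:
    - [255,0,0,0.01,0]
    - [255,0,0,0.012,0]
    - [255,0,0,0.012,0]
    - [255,0,0,0.0045,0]
    - [255,0,0,0,0]

```text
t: 8.5
tcp_pos: [0.4546, -0.2503, 0.1116]
ee_rot: [3.141, 0.0, 1.698]
wrist_force: [0.2, -1.0, -0.3]
width: -0.0002
```

```bash
python3 look.py a4; python3 head.py a4
```

```text
[ 0.45455606 -0.25034234  0.1115575 ] 8.5 [ 0.22492773 -0.98372486 -0.31973545]
ridge top s [39.4 42.2 45. ] 1484
tab/jaw front s [81.7 82.5]
block top s [61.3 64.3 88.6] t [-25.95221617  23.15900563]
```

View pics/a4.png

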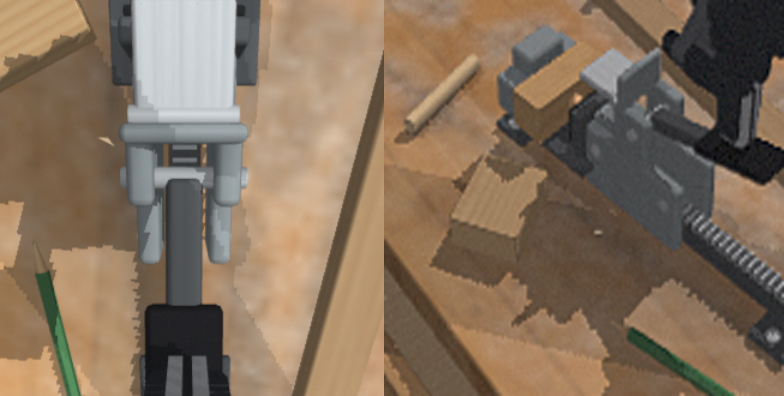

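>>> step_arm:
  plan:
    - [255,0,0,-0.006,0]
    - [255,0,0.001,-0.003,0]
    - [255,0,0,0,0]

```text
t: 8.85
tcp_pos: [0.4547, -0.2503, 0.102]
ee_rot: [3.141, 0.002, 1.698]
wrist_force: [-0.4, -2.0, 6.3]
width: 0.0001
```

>>> step_arm:
  plan:
    - [255,0,0.001,-0.002,0]
    - [255,0,0.0006,-0.002,0]

```text
t: 9.02
tcp_pos: [0.455, -0.2499, 0.099]
ee_rot: [3.141, 0.004, 1.699]
wrist_force: [-4.2, -6.3, 11.2]
width: -0.0004
```

>>> step_arm:
  plan:
    - [255,0,0.0006,-0.002,0]
    - [255,0,0,0,0]

```text
t: 9.18
tcp_pos: [0.4551, -0.2499, 0.0973]
ee_rot: [3.141, 0.005, 1.699]
wrist_force: [-3.5, -5.4, 14.1]
width: 0.0002
```

>>> step_arm:
  plan:
    - [255,0,0.0006,-0.002,0]
    - [255,0,0,0,0]

```text
t: 9.35
tcp_pos: [0.455, -0.2497, 0.0957]
ee_rot: [3.141, 0.006, 1.7]
wrist_force: [-4.5, -6.2, 14.2]
width: -0.0002
```

>>> step_arm:
  plan:
    - [255,0,0.0006,-0.0015,0]
    - [255,0,0,0,0]

```text
t: 9.52
tcp_pos: [0.4551, -0.2496, 0.0945]
ee_rot: [3.14, 0.007, 1.7]
wrist_force: [-6.5, -8.2, 15.8]
width: -0.0002
```

>>> step_arm:
  plan:
    - [255,0,0.0006,-0.0015,0]
    - [255,0,0,0,0]

```text
t: 9.68
tcp_pos: [0.4553, -0.2494, 0.0933]
ee_rot: [3.14, 0.008, 1.7]
wrist_force: [-7.3, -6.8, 18.2]
width: 0.0001
```

>>> step_arm:
  plan:
    - [255,0,0,0,0]
    - [255,0,0,0,0]
    - [255,0,0,0,0]
    - [255,0,0,0,0]
    - [255,0,0,0,0]

```text
t: 10.1
tcp_pos: [0.4553, -0.2494, 0.0935]
ee_rot: [3.14, 0.008, 1.7]
wrist_force: [-5.9, -8.1, 17.8]
width: 0.0002
```

```bash
python3 look.py a5; python3 head.py a5
```

```text
[ 0.45525505 -0.24935469  0.09350097] 10.1 [-5.93976594 -8.14451722 17.77202067]
ridge top s [42.  44.8 47.7] 2031
tab/jaw front s [77.6 78.2]
block top s [60.6 63.  85.6] t [-25.90015206  23.46766413]
```

View pics/a5.png

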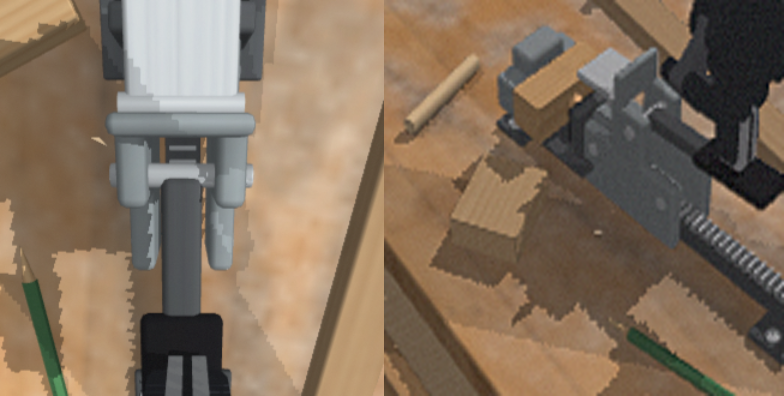

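>>> step_arm:
  plan:
    - [255,0,0,0.01,0]
    - [255,0,0,0.015,0]
    - [255,0,0,0.03,0]
    - [255,-0.0005,0,0.035,0]
    - [255,0,0,0.03,0]

```text
t: 10.62
tcp_pos: [0.4533, -0.2448, 0.2118]
ee_rot: [-3.14, -0.002, 1.698]
wrist_force: [0.1, 0.0, -0.3]
width: 0.0003
```

>>> step_arm:
  plan:
    - [255,0,0,0.02,0]
    - [255,0,0,0,0]
    - [255,0,0,0,0]

```text
t: 10.87
tcp_pos: [0.4541, -0.2453, 0.2317]
ee_rot: [3.141, 0.001, 1.698]
wrist_force: [-0.0, 0.4, -0.2]
width: -0.0002
```

```bash
python3 look.py a6; python3 head.py a6; python3 - <<'E'
import numpy as np,cv2
c=np.load("pics/a6.npz");cv2.imwrite("pics/a6w.png",c["img"][:,:,::-1])
E
```

```text
[ 0.45406637 -0.24534081  0.23168004] 10.8667 [-0.03174265  0.41642481 -0.2475553 ]
ridge top s [39.2 42.4 45.2] 467
tab/jaw front s [82.9 83.7]
block top s [ 66.1 105.  128.2] t [-29.35424285  29.31850139]
dowel s [90.7 91.3]
```

View pics/a6w.png

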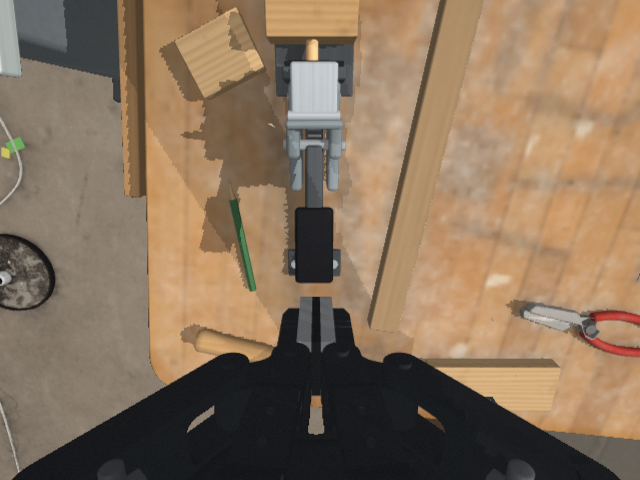

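Head is back on its tooth, with the dowel end at about s=90 and the block front edge at about s=104, so roughly 14 mm proud and home. Next is the release tab.

>>> step_arm:
  plan:
    - [255,-0.005,0.037,0,0]
    - [255,-0.005,0.037,-0.02,0]
    - [255,-0.004,0.036,-0.035,0]
    - [255,0,0,-0.035,0]
    - [255,0,0,-0.03,0]

```text
t: 11.38
tcp_pos: [0.4386, -0.1392, 0.1154]
ee_rot: [-3.138, -0.003, 1.701]
wrist_force: [0.1, -0.5, -0.5]
width: 0.0001
```

>>> step_arm:
  plan:
    - [255,0,0,-0.005,0]
    - [255,0,0,-0.004,0]
    - [255,0,0,0,0]

```text
t: 11.63
tcp_pos: [0.4404, -0.1422, 0.1081]
ee_rot: [-3.14, -0.002, 1.697]
wrist_force: [-0.1, 0.3, 0.3]
width: 0.0004
```

>>> step_arm:
  plan:
    - [255,-0.001,0.007,-0.005,0]
    - [255,0,0,-0.006,0]
    - [255,0,0,0,0]

```text
t: 11.88
tcp_pos: [0.4396, -0.135, 0.0981]
ee_rot: [3.141, 0.0, 1.698]
wrist_force: [-0.1, -0.3, -0.3]
width: -0.0
```

```bash
python3 look.py a7
```

```text
[ 0.43958102 -0.13495951  0.09811915] 11.8833 [-0.14930713 -0.27015194 -0.34754238]
```

View pics/a7.png

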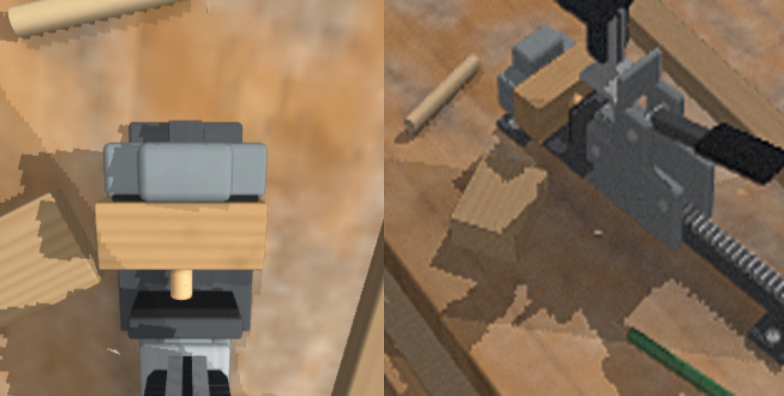

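>>> step_arm:
  plan:
    - [255,0,0,-0.004,0]
    - [255,0,0,-0.002,0]
    - [255,0,0,0,0]

```text
t: 12.23
tcp_pos: [0.4403, -0.1355, 0.0922]
ee_rot: [3.14, 0.001, 1.698]
wrist_force: [0.7, 1.2, 3.3]
width: -0.0001
```

>>> step_arm:
  plan:
    - [255,0,0,-0.0025,0]
    - [255,0,0,0,0]

```text
t: 12.4
tcp_pos: [0.4404, -0.1355, 0.0899]
ee_rot: [3.14, 0.001, 1.698]
wrist_force: [1.6, 0.8, 7.5]
width: -0.0
```

>>> step_arm:
  plan:
    - [255,0,0,-0.002,0]
    - [255,0,0,0,0]

```text
t: 12.57
tcp_pos: [0.4404, -0.1357, 0.0882]
ee_rot: [3.14, 0.001, 1.698]
wrist_force: [-0.7, 1.6, 8.4]
width: 0.0001
```

>>> step_arm:
  plan:
    - [255,0,0,-0.0015,0]
    - [255,0,0,0,0]

```text
t: 12.73
tcp_pos: [0.4405, -0.1357, 0.0878]
ee_rot: [3.139, 0.002, 1.698]
wrist_force: [-2.5, 1.5, 19.2]
width: 0.0005
```

>>> step_arm:
  plan:
    - [255,0.0003,-0.002,0.0006,0]
    - [255,0.0005,-0.004,0,0]
    - [255,0.0006,-0.005,0,0]

```text
t: 12.98
tcp_pos: [0.4417, -0.146, 0.088]
ee_rot: [3.14, 0.001, 1.698]
wrist_force: [-1.4, 3.2, 14.8]
width: 0.0001
```

```bash
python3 look.py a8
```

```text
[ 0.44171682 -0.14602392  0.087985  ] 12.9833 [-1.43875682  3.24090171 14.75310183]
```

View pics/a8.png

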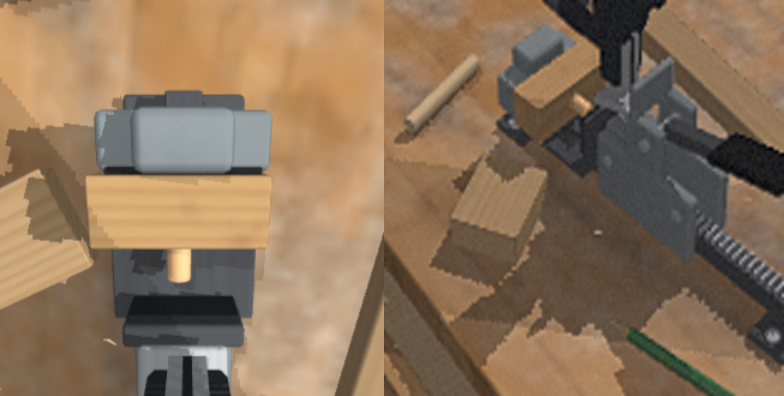

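The head is sliding back with the finger: the jaw has separated from the dowel and the tab is held down. I'll keep going.

>>> step_arm:
  plan:
    - [255,0.0006,-0.005,0,0]
    - [255,0.0006,-0.005,0,0]
    - [255,0.0006,-0.005,0,0]
    - [255,0.0006,-0.005,0,0]

```text
t: 13.42
tcp_pos: [0.4443, -0.1664, 0.088]
ee_rot: [3.14, 0.001, 1.698]
wrist_force: [-0.3, 3.3, 13.9]
width: 0.0002
```

>>> step_arm:
  plan:
    - [255,0.0006,-0.005,0,0]
    - [255,0.0006,-0.005,0,0]
    - [255,0.0006,-0.005,0,0]

```text
t: 13.67
tcp_pos: [0.4461, -0.1814, 0.088]
ee_rot: [3.139, 0.001, 1.698]
wrist_force: [0.1, 3.9, 14.2]
width: 0.0002
```

```bash
python3 look.py a9
```

```text
[ 0.44612563 -0.18144454  0.08801894] 13.6667 [ 0.08863216  3.88051997 14.19569207]
```

View pics/a9.png

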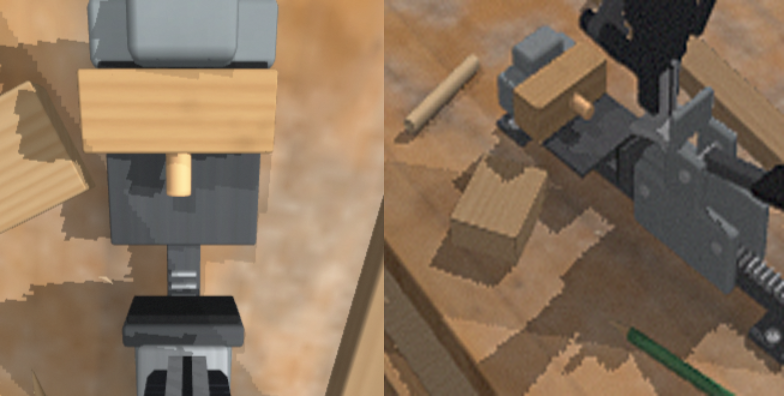

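>>> step_arm:
  plan:
    - [255,0.0006,-0.005,0,0]
    - [255,0.0006,-0.005,0,0]
    - [255,0.0004,-0.003,0,0]

```text
t: 14.02
tcp_pos: [0.4478, -0.1948, 0.088]
ee_rot: [3.139, 0.002, 1.697]
wrist_force: [0.2, 2.7, 13.1]
width: -0.0005
```

>>> step_arm:
  plan:
    - [255,0.0004,-0.003,0,0]
    - [255,0.0004,-0.003,0,0]

```text
t: 14.18
tcp_pos: [0.4486, -0.2005, 0.088]
ee_rot: [3.139, 0.001, 1.698]
wrist_force: [-0.5, 3.2, 13.4]
width: -0.0004
```

>>> step_arm:
  plan:
    - [255,0.0003,-0.002,0,0]
    - [255,0,0,0,0]

```text
t: 14.35
tcp_pos: [0.4487, -0.202, 0.088]
ee_rot: [3.14, 0.0, 1.697]
wrist_force: [0.1, 3.5, 14.0]
width: 0.0001
```

>>> step_arm:
  plan:
    - [255,0.0003,-0.0025,0,0]
    - [255,0,0,0,0]

```text
t: 14.52
tcp_pos: [0.4486, -0.2023, 0.088]
ee_rot: [3.14, -0.004, 1.695]
wrist_force: [3.3, 12.1, 16.9]
width: 0.0001
```

>>> step_arm:
  plan:
    - [255,0.0003,-0.0025,0,0]
    - [255,0,0,0,0]

```text
t: 14.68
tcp_pos: [0.4485, -0.2025, 0.0879]
ee_rot: [3.141, -0.008, 1.694]
wrist_force: [5.5, 17.5, 18.5]
width: -0.0003
```

```bash
python3 look.py b1;python3 head.py b1
```

```text
[ 0.44846915 -0.20253153  0.08793747] 14.6833 [ 5.54907496 17.48282336 18.52864461]
ridge top s [11.9 15.5 17.1] 1322
tab/jaw front s [17.4 18.1]
block top s [105.4 106.4 131.9] t [-29.36962526  29.3749366 ]
dowel s [89.2 90.1]
```

View pics/b1.png

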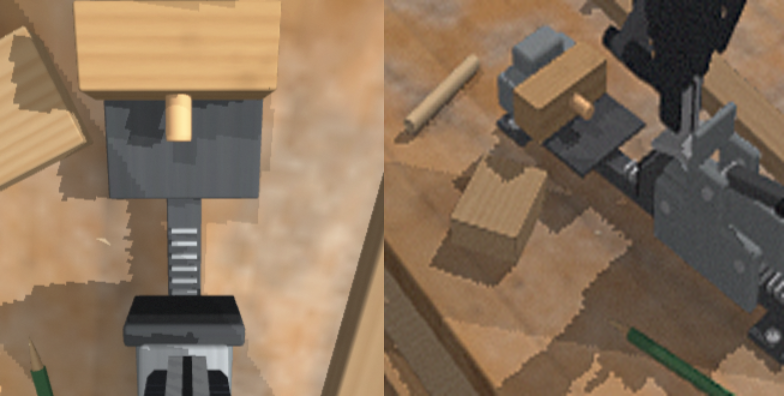

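Force jumped at the back stop after about 67 mm of travel, which matches the expected head position. I'll lift off and check.

>>> step_arm:
  plan:
    - [255,0,0.002,0.003,0]
    - [255,0,0,0.01,0]
    - [255,0,0,0.02,0]
    - [255,0,0,0.04,0]
    - [255,0,0,0.04,0]

```text
t: 15.2
tcp_pos: [0.4473, -0.2047, 0.1998]
ee_rot: [-3.138, -0.003, 1.698]
wrist_force: [1.1, -0.9, -0.1]
width: -0.0003
```

>>> step_arm:
  plan:
    - [255,0,-0.03,0.03,0]
    - [255,0,-0.03,0,0]
    - [255,0,0,0,0]
    - [255,0,0,0,0]

```text
t: 15.53
tcp_pos: [0.4484, -0.2663, 0.2296]
ee_rot: [3.141, 0.001, 1.695]
wrist_force: [-0.2, 0.6, 0.6]
width: -0.0002
```

```bash
python3 look.py b2;python3 head.py b2; python3 - <<'E'
from h import *
c=dict(np.load("pics/b2.npz"));cv2.imwrite("pics/b2w.png",c["img"][:,:,::-1])
P=cloud(c,c["T"]).reshape(-1,3)
d=np.array([-0.122,0.9925]);n=np.array([d[1],-d[0]]);o=np.array([0.449,-0.208])
s=(P[:,:2]-o)@d*1000; t=(P[:,:2]-o)@n*1000
k=(abs(t)<16)&(P[:,2]>.099)&(P[:,2]<.112)&(s>-40)&(s<0);print("ridge",np.percentile(s[k],[2,50,98]),k.sum())
for a in range(-90,25,5):
    k=(abs(t)<5)&(abs(s-a)<1.5); 
    if k.sum(): print(a,np.median(P[k,2]).round(4))
E
```

```text
[ 0.44843803 -0.2663261   0.22962594] 15.5333 [-0.23377598  0.62327216  0.64063794]
ridge [-27.02390886 -23.92374079 -21.61236092] 394
-90 0.0936
-85 0.0907
-80 0.0895
-75 0.0882
-70 0.0874
-65 0.2712
-60 0.2683
-55 0.0844
-50 0.2431
-45 0.2737
-40 0.3018
-35 0.0764
-25 0.1061
-20 0.0869
-15 0.086
-10 0.0854
-5 0.0852
0 0.0845
5 0.0844
10 0.0837
15 0.0833
20 0.0583Traceback (most recent call last):
  File "head.py", line 8, in <module>
    print("ridge top s",np.percentile(s[k],[2,50,98]).round(1),k.sum())
                        ~~~~~~~~~~~~~^^^^^^^^^^^^^^^^
    return _quantile_unchecked(
        a, q, axis, out, overwrite_input, method, keepdims, weights)
    return _ureduce(a,
                    func=_quantile_ureduce_func,
    ...<5 lines>...
                    overwrite_input=overwrite_input,
                    method=method)
    r = func(a, **kwargs)
    result = _quantile(arr,
                       quantiles=q,
    ...<2 lines>...
                       out=out,
                       weights=wgt)
    slices_having_nans = np.isnan(arr[-1, ...])
                                  ~~~^^^^^^^^^
IndexError: index -1 is out of bounds for axis 0 with size 0
```

View pics/b2w.png

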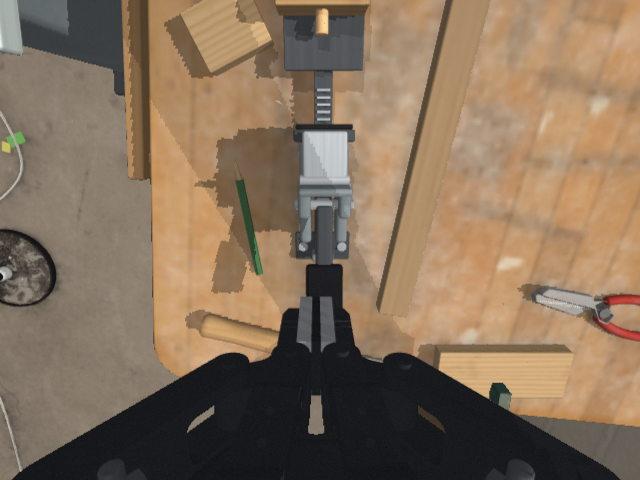

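View pics/b2.png

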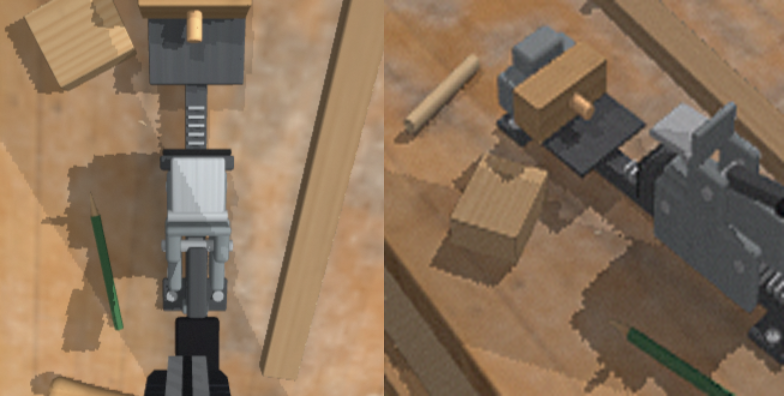

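```bash
python3 - <<'E'
from h import *
d=np.array([-0.122,0.9925]);n=np.array([d[1],-d[0]]);o=np.array([0.449,-0.208])
for nm in ["wrist1","b1","b2"]:
    c=dict(np.load(f"pics/{nm}.npz"));P=cloud(c,c["T"]).reshape(-1,3)
    s=(P[:,:2]-o)@d*1000; t=(P[:,:2]-o)@n*1000;z=P[:,2]*1000
    for N,k in dict(bed=(abs(z-28)<4)&(abs(t)>12)&(abs(t)<20)&(s>40)&(s<110),jawtop=(abs(z-59)<4)&(abs(t)>19)&(abs(t)<24)&(s>-20)&(s<90),block=(abs(z-55)<3)&(abs(t)<30)&(s>94),dowel=(abs(z-46)<4)&(abs(t)<5)&(s>55),padL=(z>80)&(z<110)&(abs(t)<12)&(s<-60+0)&(s>-100)).items():
        if k.sum()>5: print(nm,N,k.sum(),np.percentile(s[k],[2,98]).round(1),"t",np.percentile(t[k],[2,98]).round(1))
    for lo,hi in [(4,35),(-18,14)]:
        k=(abs(t)<12)&(s>lo)&(s<hi)&(z>78)&(z<92)
        if k.sum()>50:print(nm,"tab slope",lo,np.polyfit(s[k],z[k],1))
s=__import__('bench').robot.get_state();print(s["t"],s["wrist_force"])
E
```

```text
wrist1 bed 766 [65.8 99.7] t [-19.8  19.6]
wrist1 jawtop 185 [30.1 43.2] t [-23.9  23.8]
wrist1 block 3051 [100.  127.8] t [-28.8  28.8]
wrist1 dowel 361 [ 71.5 133.4] t [-4.4  3.9]
wrist1 padL 1300 [-99.2 -61.1] t [-11.2  11.9]
wrist1 tab slope 4 [-5.45522895e-02  8.63880078e+01]
wrist1 tab slope -18 [ 0.20416646 84.65248133]
b1 bed 2581 [ 66.3 105.1] t [-19.6  19.7]
b1 jawtop 532 [ 9.4 22.5] t [-23.7  23.6]
b1 block 11272 [105.7 132.7] t [-28.8  28.8]
b1 dowel 611 [ 89.3 105.4] t [-4.7  2.9]
b1 tab slope 4 [ 0.10415571 86.6693193 ]
b1 tab slope -18 [ 2.75433335 54.47028627]
b2 bed 1056 [ 66.  105.2] t [-19.5  19.7]
b2 jawtop 204 [ 8.2 22.1] t [-23.7  23.8]
b2 block 583 [104.9 108.7] t [-29.1  28.8]
b2 dowel 250 [ 88.8 105.4] t [-4.8  3.5]
b2 padL 1131 [-99.3 -60.9] t [-10.7  11.2]
b2 tab slope 4 [-0.10295164 84.73964622]
b2 tab slope -18 [-0.09545862 84.6521766 ]
15.6333 [-0.28322537 -0.75434126 -0.04889179]
```

```bash
python3 -c "
from bench import robot
print(robot.hand_in())"
```

```text
the job is handed in; nothing more can be done
None
```

I pumped the lever four full strokes plus a short fifth, until the dowel went solid and the paddle force climbed about 2 N per mm. I held it there for about 0.4 s at 18 N on the paddle. That works out to roughly 27 N at the jaw, inferred from the paddle force rather than measured directly. Then I pressed the release tab down and slid the head back about 67 mm to its stop, where the push force jumped from 3.5 to 17.5 N. I lifted off and handed in at 15.6 s.

| Last check, from the depth image | Measured | Required |
|---|---|---|
| Jaw face along the clamp | -44.7 mm, so head ≈ 0 | head below 6 mm |
| Dowel proud of block | about 16 mm | under 20.5 mm |
| Block centre along the clamp | about 52 mm | 35 to 60 mm |
| Block across the bar | centred, lying flat | within 20 mm |
| Release tab | slope about 0.05 rad more than at the start | below 0.15 rad |

- **Lever:** it appears to be up in the last image.
- **Contact:** the gripper was clear of everything at hand-in.
- **Disagreement:** the tab slope was the only reading that differed from its starting value. It is within the limit and may only be depth noise.

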